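Squeeze a push-fit case shut in a ratchet clamp and post it

ROBOT

A 6-joint arm with a two-finger parallel gripper is mounted at the origin on the work surface. World frame = base frame: x ahead of the robot, y to its left, z up, the work surface at z = 0. Lengths are in m, angles in rad, forces in N, time in s.
With the tool pointing down it reaches from about 0.35 to 0.975 m from the base axis. Payload 4.9 kg.
Tool frame: the origin (TCP) lies between the finger pads; the fingertips stand 19 mm ahead of it and the grasp point (between the pads) is the TCP; z points along the fingers, y is the direction in which the jaws open and shut (so a half turn about z gives the same grasp; the last joint's range is limited). The gripper opens to 85 mm and grips with 20 to 120 N. Pads are 22 mm wide; open, the fingers measure 114 mm over their backs; the gripper's body (76 mm by 85 mm) begins 54 mm behind the grasp point. The pads swing forward as they close: fully open they stand 13 mm farther back than shut.
Start: joints at [-0.119, 0.053, 1.613, -0, 1.476, -0.119], TCP at [0.625, 0, 0.25] pointing down, gripper open.
Joint ranges: [-3.01, 3.01], [-1.01, 2.22], [0.06, 2.58], [-1.02, 4.17], [0.09, 2.62], [-3.14, 3.14]. Speed limits (rad/s): [2.57, 2.57, 3.14, 3.14, 3.14, 3.14].

INTERFACE

Orientations are given as a unit quaternion [w, x, y, z].
In Python, from plant import state, grab_frame, calibration, job_done gives the robot as it stands. The module is installed in compiled form; this text tells all that it offers.
- The arm moves only by the tool servo_tool, never from a script. Its argument "deltas" is a list that holds one entry, the list of rows, each a list of 5 numbers: the finger opening in mm, from 0 to 85.4, then the shift along the world's x, y, z in mm, then the turn about the world's z in units of 6 degrees (1.0 is 6 degrees). A call has 1 to 5 rows; each row is the pose to reach, as a shift and turn from the pose commanded when the call began; what a row does not reach only later rows make up. A row lasts 1/8 s, in which the tool goes at most 62.5 mm and 10.7 degrees, less where a joint would pass 70% of its speed; a pose out of reach is approached as far as the arm can. A call with a gripper value outside its range is refused whole. The fingers move at their own pace and stop on an object; the grip force is fixed at half the most. Time passes only in rows, so rows that repeat a pose let the fingers close. It gives the time, the measured TCP pose, the force and the opening at its end, in the units of the state.
- state(): the state, without advancing time (a new reading comes with each control period).
- grab_frame(name): name is "scene" or "side" or "wrist"; returns the picture (420x560x3 uint8, red, green, blue); there is no depth.
- calibration(name): a dict with "intrinsics" (3x3 intrinsics, pixels), "k1" (the pictures are not rectified: a ray, as slopes to the right and down, at radius r is drawn at 1 + k1 r^2 times it, then the intrinsics apply), "world_from_camera" (4x4, takes a point from camera to world coordinates). Camera axes: x right, y down, z forward; pixel columns grow to the right and rows downward; lengths in m; the calibration is good to about 2 mm. A picture is of the moment at which its call begins: read the wrist's pose just before it. calibration takes no time and is no camera call; for the wrist camera it gives the pose at the moment of the call.
- job_done(): hands the job in, once; it reports no verdict.
The state is a dict: "time": time; "joint_pos": joint angles; "joint_vel": joint speeds; "joint_efforts": joint torques, N m; "tool_pos": TCP position; "tool_rot": TCP orientation; "contact_force": force on the tool from outside, world axes, zero at the start; "ft_torque": the same for the moment, N m; "gripper_width": opening from 0.0 (shut) to 1.0 (fully open).
Only numpy, scipy, OpenCV 4.12 (cv2) and the standard library are available. Lean on these libraries where they do the work, as an engineer would, in place of code of your own. Each camera call takes 0.05 s, during which the arm holds its last target.

TASK

Lay the half-open grey case lengthwise between the jaws of the ratchet clamp and let go of it, then pump the trigger until the jaws have pressed its cap fully home. Press the release so that the jaw springs fully open with the case still lying there, then take the shut case and push it through the swing flap into the white box, leaving the flap closed behind it. Move the jaw only by its trigger and release, and leave the lidded bowl, the tweezer rest and the file stand where they are.

Things in the scene. Friction and masses are not known exactly. Their poses are not given: they have to be found in the camera images.
- clamp: Ratchet clamp fixed to the surface, steel base 305 x 72 mm, worked from above. Origin: on the surface under the fixed jaw's face. +x: from fixed jaw to moving jaw, z up. Along its x (mm): fixed black grip -168..-150, trigger -126..-112, low black body with release button -71..-15 (44 high), fixed jaw -16..0, then the seat (two flat rails, 68 wide, top 29 above the surface) and the moving jaw.
- seat (a point): Point on the flat top of the seat, midway between the jaws when they are fully open (100 mm apart); 50 mm along clamp +x from the fixed jaw's face, 29 mm above the surface.
- fixed_jaw_face (a point): Middle of the upper edge of the fixed jaw's face (clamp x = 0), 49 mm above the surface. Both jaws are 56 mm wide, 16 mm thick and stand 20 mm above the seat, so the case stands 26 mm above them.
- moving_jaw_face (a point): The same point on the moving jaw's face.
- moving_jaw: The moving jaw (aluminium block 16 mm along the clamp, 56 mm across) with the toothed steel bar that carries it and runs under seat and trigger to the grip. Its origin coincides with the clamp's while the jaw is fully open and moves with it.
- jaw (a joint): Travel of the moving jaw to the fixed jaw, m: 0 fully open; gap between the faces = 0.100 - value; at most 0.058. A light spring pulls it open, a ratchet with 12 mm teeth keeps it from going back beyond the last tooth passed. It advances by the trigger and springs back to 0 when the release is pressed.
- trigger_front (a point): Middle of the trigger's front face (facing clamp +x), 65 mm above the surface. The trigger is a black upright bar like the fixed grip behind it: 28 mm wide across the clamp, 14 mm thick, free from 40 to 80 mm above the surface. In front of it 40 mm are free from 30 mm above the surface up, and from 45 mm up it is free as far as the release button.
- trigger (a joint): Pull of the trigger towards the fixed grip (clamp -x), m: 0 rest, 0.020 full; springs back. Push its front with shut fingers, or squeeze it to the grip (56 mm over both at rest, 36 pulled). First 5 to 6 mm idle, then the jaw moves with it; a full pull and full return gains one 12 mm tooth (a short pull: none). Takes 5 to 15 N, up to 25 N once the jaws are tight: a spring inside gives and it still goes its full way.
- release_top (a point): Middle of the top of the release button, a grey 26 x 26 mm block on the clamp's low body between trigger and fixed jaw; 56 mm above the surface at rest.
- release (a joint): How far the release button is pressed down, m: 0 up, 0.007 fully down, at 2 to 4 N. Pressed 4 mm or more with the trigger at rest, it lets the jaw spring fully open; it comes up by itself and bobs as teeth pass.
- case: Loose two-part push-fit case of grey plastic, 44 mm wide, 46 mm high, about 250 g; it lies on the yellow mat (3 mm thick). Shut it is 62 mm long, from x = -31 to +31 mm in its own frame; the sleeve is the part from -31 to +13. Origin: underside, middle of the shut length; +x points along its length to the cap, +z up. While the cap is out its inner white liner shows.
- case_mid (a point): Middle of the shut case: 23 mm above the case's origin.
- cap_end (a point): Middle of the outer end face of the cap (31 mm + cap travel along case +x from its origin, 23 mm up).
- case_cap (a joint): How far the cap stands out of the sleeve, m: 0 shut (case 62 mm long), up to 0.022 (84 mm long). Stiff: takes about 6 N to push and stays where it is.
- bin: White plastic storage box fixed to the surface, 172 x 104 mm, 130 mm high, walls 4 mm, with a slot in its top closed by a grey swing flap. Origin: middle of its underside; x along its length, z up. It stands to the robot's left or right.
- slot (a point): Middle of the slot in the box's top, at the top's upper face (130 mm above the surface). The slot is 140 mm along the box's x and 58 mm across; the flap lies 5 mm below.
- flap (a joint): Angle of the flap, rad: 0 closed (level), up to 1.53 hanging down inside. It is hinged along the slot's long edge on the box's +y side, swings only downwards, and a weak spring (under 1 N at the free edge) closes it again. It reaches 60 mm down when open.
- bowl: Bystander: lidded white ceramic bowl, 128 mm across, 92 mm high; origin middle of underside. It stands on the side where the box does not.
- tweezer_rest: Bystander: aluminium tweezer rest 50 x 100 mm with steel tweezers 130 mm long on it, 24 mm high; origin middle of underside.
- file_stand: Bystander: black slotted stand 70 x 90 x 40 mm with a steel needle file upright in it, 155 mm high; origin middle of underside.
There are look-alikes about, which are no part of the job. Of the things shaped like the case, the grey one is meant.

How it is judged:
On the way, in this order (a step that is already met when the one before it is completed fails the run):
1. the case lies flat on the seat between the jaws, let go, its cap still out by more than 10 mm (x of case_mid in the frame of clamp between 0.02 and 0.08 m and y of case_mid in the frame of clamp between -0.02 and 0.02 m and z of case_mid in the frame of clamp between 0.045 and 0.06 m and angle between case's own z axis and vertical below 0.15 rad and value of joint case_cap above 0.01 m and contact force between the fingers and case below 0.1 N), for 0.2 s.
2. the case, lying in the clamp, is pressed shut (cap within 1.5 mm of home) with the moving jaw pumped up to it (jaw travel over 34 mm) (x of case_mid in the frame of clamp between 0.02 and 0.08 m and y of case_mid in the frame of clamp between -0.02 and 0.02 m and z of case_mid in the frame of clamp between 0.045 and 0.06 m and angle between case's own z axis and vertical below 0.15 rad and value of joint case_cap below 0.0015 m and value of joint jaw above 0.034 m), for 0.1 s.
3. the moving jaw is back fully open (within 3 mm) after the release, the shut case still lying in the clamp (x of case_mid in the frame of clamp between 0.02 and 0.08 m and y of case_mid in the frame of clamp between -0.02 and 0.02 m and z of case_mid in the frame of clamp between 0.045 and 0.06 m and angle between case's own z axis and vertical below 0.15 rad and value of joint case_cap below 0.0025 m and value of joint jaw below 0.003 m), for 0.2 s.
At the end, for the whole second after the job is handed in: The shut case (cap within 2.5 mm of home) rests inside the white box, its middle less than 65 mm above the box's underside and within its walls; the flap is closed (within 0.06 rad); the clamp's moving jaw is fully open (within 4 mm) (x of case_mid in the frame of bin between -0.08 and 0.08 m and y of case_mid in the frame of bin between -0.047 and 0.047 m and z of case_mid in the frame of bin between 0 and 0.065 m and value of joint flap below 0.06 rad and value of joint case_cap below 0.0025 m and value of joint jaw below 0.004 m and linear speed of case below 0.03 m/s); the robot touches nothing.
It fails at once if a bystander (bowl, tweezer rest, file stand) is moved more than 30 mm (distance of any of bowl, tweezer_rest, file_stand from where it was at the start of the episode above 0.03 m).
It fails at once if the fingers push on the moving jaw itself with more than 10 N (contact force between the fingers and moving_jaw above 10 N).
It also fails if it takes over 64 s, if anything falls off the work surface, if the arm or the gripper's body presses on something with over 40 N, if the wrist force passes 120 N, or if a joint passes its speed limit or range.

## Working session

There is one attempt and no reset: what is moved stays moved. The work goes in short steps, Python scripts to look and compute and a tool call to move; the robot and the scene stay as the last step left them, time stands still between calls to the robot, and variables do not carry over. Pictures are saved under pics/ and viewed, and the job is handed in when it is done.

Besides the shell and the picture viewer there is one more tool, called after "Request:" as name(argument=value, ...) on one line, values as JSON. servo_tool: Moves the arm, as the interface text tells. Its arguments: {"type":"object","properties":{"deltas":{"type":"array","items":{"type":"array","items":{"type":"array","items":{"type":"number"}}}}},"required":["deltas"]}

```bash
mkdir -p pics
cat > h.py <<'E'
import numpy as np, cv2
from plant import state, grab_frame, calibration, job_done
def snap(cam,name):
    c=calibration(cam); im=grab_frame(cam); bgr=cv2.cvtColor(im,cv2.COLOR_RGB2BGR)
    cv2.imwrite(f'pics/{name}.png',bgr); np.save(f'pics/{name}.npy',c,allow_pickle=True); return bgr,c
def load(name): return cv2.imread(f'pics/{name}.png'), np.load(f'pics/{name}.npy',allow_pickle=True).item()
def ray(c,u,v):
    K=np.array(c['intrinsics']);xd=(u-K[0,2])/K[0,0];yd=(v-K[1,2])/K[1,1];x,y=xd,yd
    for _ in range(30):
        s=1+c['k1']*(x*x+y*y);x,y=xd/s,yd/s
    T=np.array(c['world_from_camera']);return T[:3,3],T[:3,:3]@np.array([x,y,1.])
def onz(c,u,v,z):
    o,d=ray(c,u,v);return o+d*(z-o[2])/d[2]
def proj(c,p):
    T=np.linalg.inv(np.array(c['world_from_camera']));q=T[:3,:3]@np.array(p)+T[:3,3];x,y=q[0]/q[2],q[1]/q[2]
    s=1+c['k1']*(x*x+y*y);K=np.array(c['intrinsics']);return K[0,0]*x*s+K[0,2],K[1,1]*y*s+K[1,2]
def crop(name,u0,v0,u1,v1,k,out):
    im=cv2.imread(f'pics/{name}.png')[v0:v1,u0:u1];cv2.imwrite(f'pics/{out}.png',cv2.resize(im,None,fx=k,fy=k,interpolation=cv2.INTER_CUBIC))
E
python3 - <<'E'
from h import *
for n in ['scene','side','wrist']:
    b,c=snap(n,n+'0'); print(n,np.round(c['world_from_camera'],3).tolist(),np.round(c['intrinsics'],1).tolist(),c['k1'])
print(state())
E
```

```text
scene [[0.468, 0.62, -0.63, 1.052], [0.883, -0.322, 0.34, -0.296], [0.008, -0.716, -0.699, 0.725], [0.0, 0.0, 0.0, 1.0]] [[430.2, 0.0, 276.6], [0.0, 430.2, 203.4], [0.0, 0.0, 1.0]] -0.0641262094474124
side [[-0.996, -0.077, 0.047, 0.415], [-0.088, 0.722, -0.686, 0.842], [0.018, -0.688, -0.726, 0.995], [0.0, 0.0, 0.0, 1.0]] [[505.7, 0.0, 280.4], [0.0, 505.7, 211.6], [0.0, 0.0, 1.0]] -0.019994281483186428
wrist [[1.0, 0.002, -0.003, 0.625], [0.0, -0.945, -0.327, 0.085], [-0.004, 0.327, -0.945, 0.373], [0.0, 0.0, 0.0, 1.0]] [[316.0, 0.0, 281.9], [0.0, 316.0, 207.7], [0.0, 0.0, 1.0]] -0.05127817628615212
{'time': 0.15, 'joint_pos': array([-1.19004309e-01,  5.32706487e-02,  1.61397257e+00,  8.91496461e-06,
        1.47598304e+00, -1.19028409e-01]), 'joint_vel': array([-0.00107443, -0.0009901 , -0.00266724,  0.00047315, -0.00064461,
        0.00042994]), 'joint_efforts': array([ 5.10442842e-04, -3.94241810e+01, -3.70721948e+01, -1.15854355e-04,
        4.61802789e-03,  5.00508997e-05]), 'tool_pos': array([6.24551810e-01, 5.36411984e-05, 2.49308431e-01]), 'tool_rot': array([-6.44799127e-04,  7.07098325e-01,  7.07114765e-01, -5.01413546e-04]), 'contact_force': array([-0.1069708 , -0.60528989,  0.60725134]), 'ft_torque': array([-0.04438839,  0.00495338, -0.02013333]), 'gripper_width': 0.9997796790496758}
```

View pics/scene0.png

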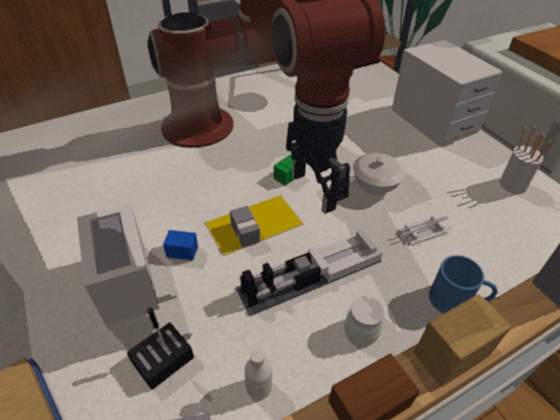

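View pics/side0.png

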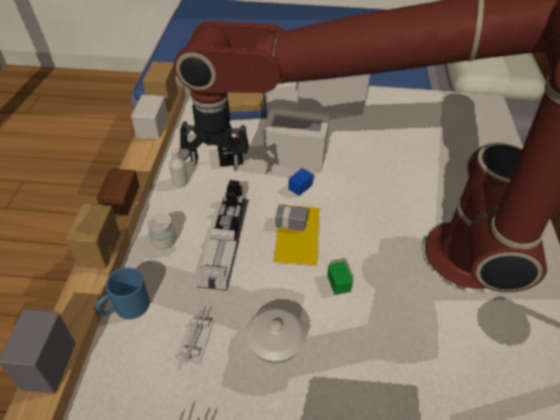

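View pics/wrist0.png

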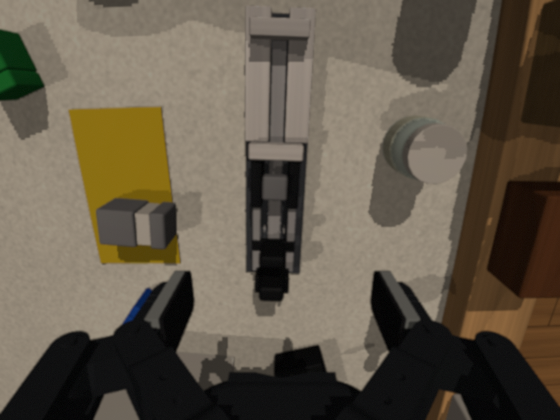

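Run:
```python
from h import *
crop('wrist0',60,90,200,280,4,'w0case'); crop('wrist0',220,0,340,310,2.5,'w0clamp')
crop('scene0',60,170,400,400,2.3,'s0')
```

```text
(no output)
```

View pics/w0case.png

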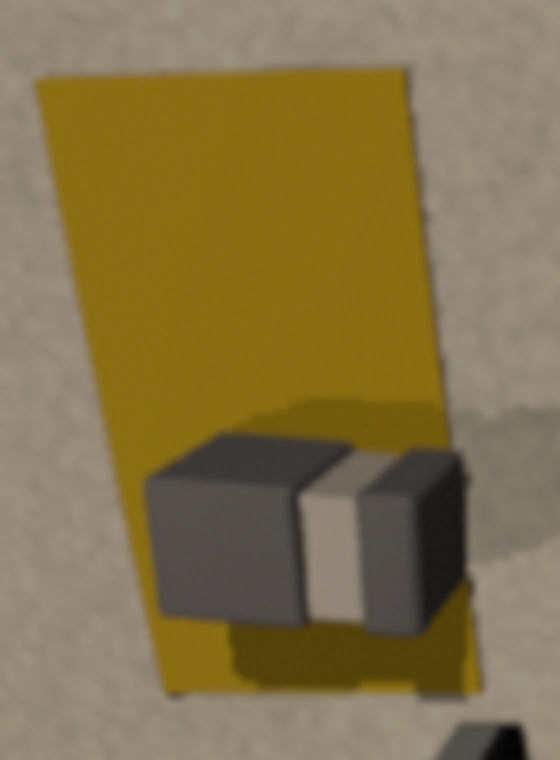

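View pics/w0clamp.png

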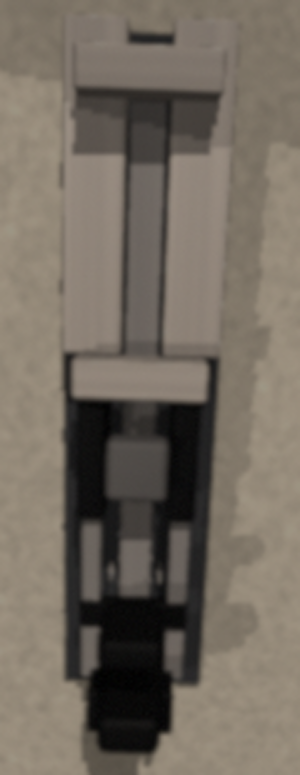

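View pics/s0.png

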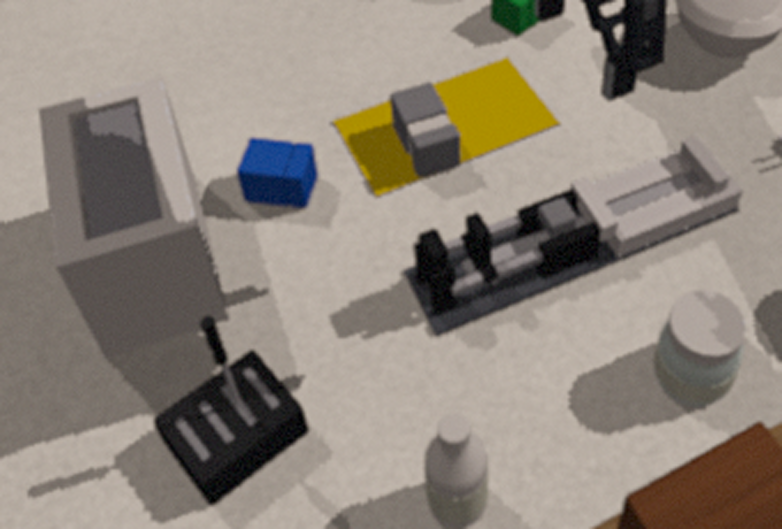

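Run:
```python
from h import *
b,c=load('wrist0')
print('case top')
P={}
for k,(u,v) in dict(A=(147,480),B=(163,612),C=(415,492),D=(422,633),s1=(302,488),s2=(308,624)).items():
    P[k]=onz(c,60+u/4,90+v/4,.049);print(k,np.round(P[k],4))
for a,b2 in ['AB','CD','AC','BD']: d=P[b2]-P[a];print(a,b2,np.linalg.norm(d).round(4),np.degrees(np.arctan2(d[1],d[0])).round(1))
print('clamp')
for k,(u,v,z) in dict(mjL=(77,84,.049),mjR=(222,92,.049),fjL=(73,361,.049),fjR=(208,361,.049),fjbL=(73,395,.049),fjbR=(208,399,.049),rel1=(107,436,.056),rel2=(167,436,.056),rel3=(107,497,.056),rel4=(167,497,.056),gripA=(98,750,.08),gripB=(157,750,.08),trA=(103,668,.08),trB=(163,668,.08)).items():
    print(k,np.round(onz(c,220+u/2.5,v/2.5,z),4))
```

```text
case top
A [ 0.4179 -0.0306  0.049 ]
B [ 0.4146 -0.071   0.049 ]
C [ 0.4936 -0.0339  0.049 ]
D [ 0.4902 -0.077   0.049 ]
s1 [ 0.4619 -0.0328  0.049 ]
s2 [ 0.4571 -0.0744  0.049 ]
A B 0.0406 -94.6
C D 0.0432 -94.5
A C 0.0757 -2.5
B D 0.0758 -4.5
clamp
mjL [0.595 0.143 0.049]
mjR [0.6487 0.1402 0.049 ]
fjL [0.5905 0.0407 0.049 ]
fjR [0.6455 0.0407 0.049 ]
fjbL [0.59   0.0267 0.049 ]
fjbR [0.6458 0.0251 0.049 ]
rel1 [0.6042 0.0111 0.056 ]
rel2 [0.6289 0.0111 0.056 ]
rel3 [ 0.6037 -0.0152  0.056 ]
rel4 [ 0.629  -0.0152  0.056 ]
gripA [ 0.599  -0.1242  0.08  ]
gripB [ 0.625  -0.1241  0.08  ]
trA [ 0.6022 -0.0832  0.08  ]
trB [ 0.6275 -0.0831  0.08  ]
```

Run:
```python
from h import *
b,c=load('scene0')
for k,(u,v,z) in dict(bA=(40,110,.13),bB=(160,83,.13),bC=(62,268,.13),bD=(197,232,.13),sA=(75,108,.13),sB=(135,98,.13),sC=(85,237,.13),sD=(160,218,.13),blue=(278,150,.046),stand=(228,395,.04),file=(207,322,.155)).items():
    print(k,np.round(onz(c,60+u/2.3,170+v/2.3,z),4))
b,c=load('side0')
print('blue side',onz(c,300,180,.046)); print('case side',onz(c,292,215,.049))
crop('side0',240,90,350,270,4,'sb')
crop('scene0',60,190,180,330,5,'sbin')
```

```text
bA [ 0.3737 -0.366   0.13  ]
bB [ 0.3886 -0.2673  0.13  ]
bC [ 0.5452 -0.3795  0.13  ]
bD [ 0.5584 -0.2824  0.13  ]
sA [ 0.385  -0.3389  0.13  ]
sB [ 0.3968 -0.2908  0.13  ]
sC [ 0.5247 -0.3586  0.13  ]
sD [ 0.5328 -0.3038  0.13  ]
blue [ 0.4318 -0.1887  0.046 ]
stand [ 0.6429 -0.3022  0.04  ]
file [ 0.6544 -0.2977  0.155 ]
blue side [ 0.43416728 -0.18003043  0.046     ]
case side [ 0.44643841 -0.04343683  0.049     ]
```

View pics/sb.png

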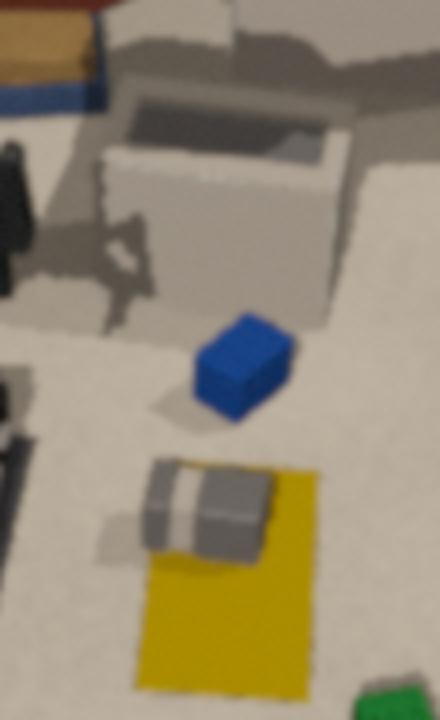

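View pics/sbin.png

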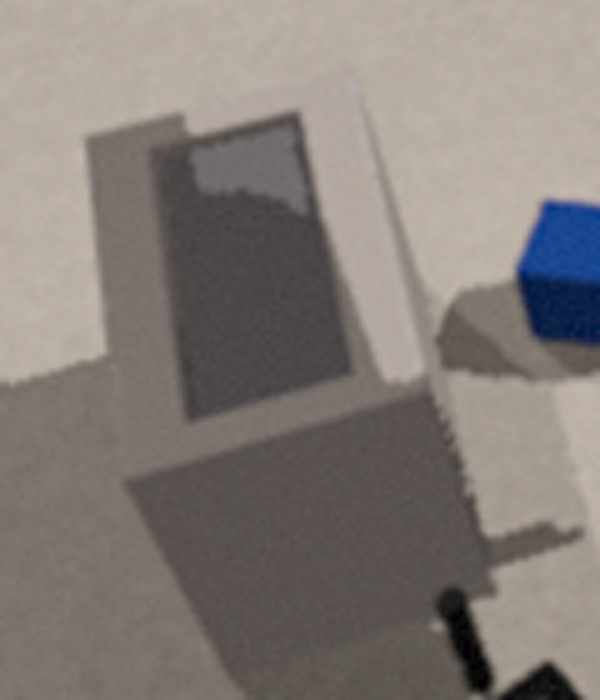

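The three look-alike shapes are grey at wrist (137,223), blue at scene (182,245) and green at scene (288,170). The grey one on the yellow mat, with its white liner showing, is meant, and the enlarged crop confirms it. I measure it at 44 wide and 76 long, with the sleeve centre at (0.438, -0.053).

The clamp runs along world +y, yawed about 88°, and its fixed face is at y≈0.041.

Request:
servo_tool(deltas=[[[85, -50, -15, -30, -1.7], [85, -100, -30, -60, -3.4], [85, -140, -45, -80, -5.1], [85, -170, -50, -100, -6.8], [85, -186, -53, -100, -8.5]]])

```text
time: 0.78
tool_pos: [0.436, -0.0527, 0.1475]
tool_rot: [-0.001, 0.944, 0.331, -0.002]
contact_force: [0.7, -0.4, 0.7]
gripper_width: 1.0
```

Request:
servo_tool(deltas=[[[85, 0, 0, 0, -1.7], [85, 0, 0, 0, -3.4], [85, 0, 0, 0, -5.1], [85, 0, 0, 0, -6.8], [85, 0, 0, 0, -7.1]]])

```text
time: 1.4
tool_pos: [0.4388, -0.0529, 0.15]
tool_rot: [-0.0, 1.0, -0.031, -0.0]
contact_force: [0.1, -0.6, -1.0]
gripper_width: 0.994
```

Run:
```python
from h import *
snap('wrist','w1'); s=state(); print(s['time'],s['tool_pos'],s['tool_rot'],s['joint_pos'])
```

```text
1.45 [ 0.43880293 -0.0529384   0.1500875 ] [-6.11426661e-05  9.99512617e-01 -3.12168746e-02 -1.76046530e-04] [-2.88757454e-01 -3.26025742e-01  2.12529734e+00  2.93348611e-05
  1.34269268e+00  1.34447613e+00]
```

View pics/w1.png

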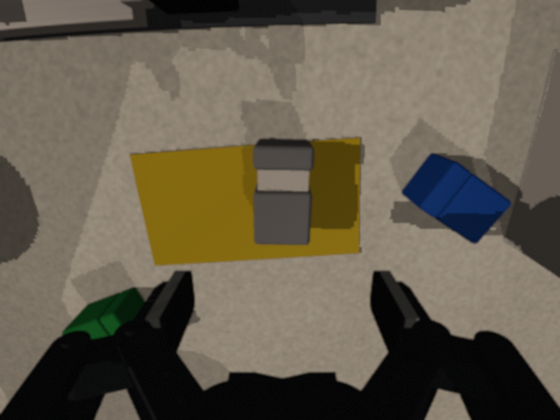

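Run:
```python
from h import *
b,c=load('w1')
for u,v in [(254,192),(311,192),(254,243),(310,244),(254,168),(312,168)]: print(np.round(onz(c,u,v,.049),4))
```

```text
[ 0.4586 -0.0332  0.049 ]
[ 0.456  -0.0755  0.049 ]
[ 0.417  -0.0294  0.049 ]
[ 0.4134 -0.0734  0.049 ]
[ 0.4767 -0.0349  0.049 ]
[ 0.4741 -0.0768  0.049 ]
```

The grey case is centred between the fingers at pixel (283,192) with the liner showing, so I go down and grip the sleeve.

Request:
servo_tool(deltas=[[[85, -2, 0, -50, 0], [85, -2, 0, -100, 0], [85, -2, 0, -120, 0], [85, -2, 0, -120, 0], [36, -2, 0, -120, 0]]])

```text
time: 2.08
tool_pos: [0.4379, -0.0533, 0.0315]
tool_rot: [0.0, 1.0, -0.031, 0.001]
contact_force: [0.3, 0.5, 0.3]
gripper_width: 0.814
```

Request:
servo_tool(deltas=[[[36, 0, 0, 0, 0], [36, 0, 0, 0, 0], [36, 0, 0, 0, 0], [36, 0, 0, 10, 0], [36, 0, 0, 70, 0]]])

```text
time: 2.7
tool_pos: [0.4326, -0.0517, 0.0964]
tool_rot: [-0.002, 0.999, -0.031, -0.006]
contact_force: [1.6, 0.1, -2.8]
gripper_width: 0.507
```

Run:
```python
from h import *
snap('wrist','w2');snap('scene','s2'); s=state(); print(s['time'],s['tool_pos'],s['tool_rot'],s['gripper_width']*85.4)
crop('s2',150,120,430,330,2.5,'s2c')
```

```text
2.8 [ 0.44093914 -0.05412512  0.10688395] [ 0.00154459  0.99949362 -0.03126446  0.00571457] 42.885266288886044
```

View pics/w2.png

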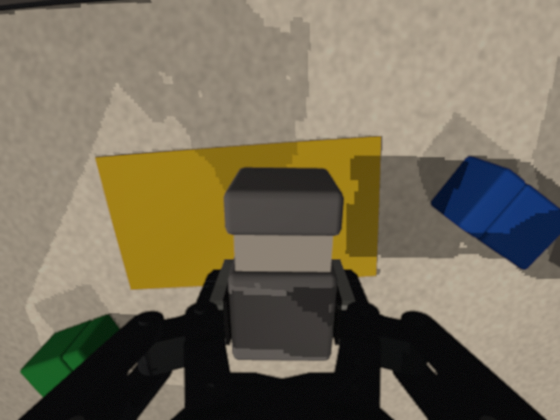

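View pics/s2c.png

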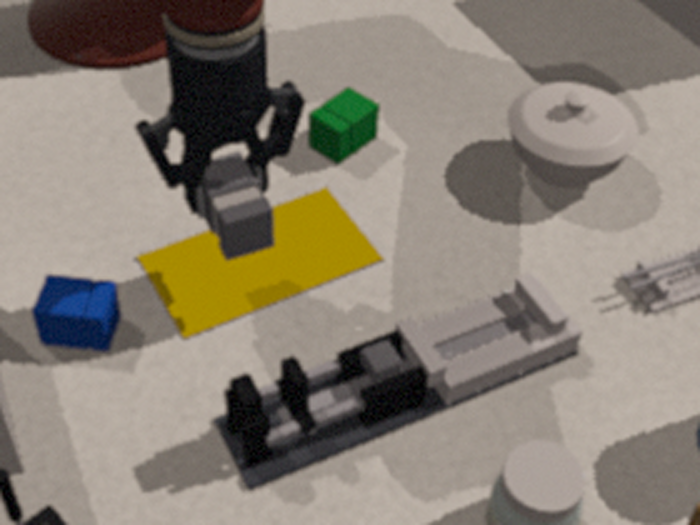

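Run:
```python
from h import *
snap('wrist','w3'); s=state(); b,c=load('w3'); print(s['time'],s['tool_pos'],s['tool_rot'])
crop('w3',200,150,370,380,2.6,'w3c')
```

```text
2.85 [ 0.43929867 -0.05366386  0.10408423] [ 9.68369840e-04  9.99502037e-01 -3.13316282e-02  3.61505824e-03]
```

View pics/w3c.png

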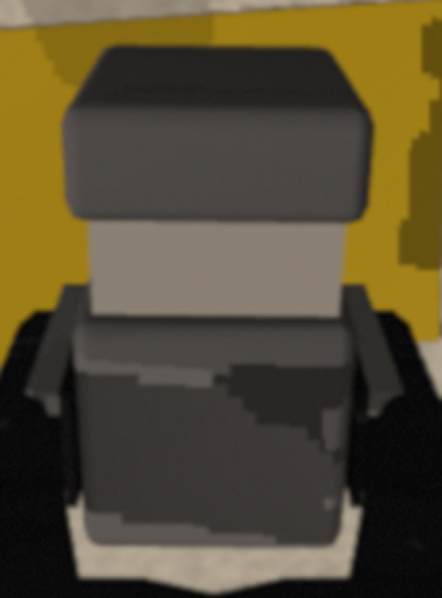

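Run:
```python
from h import *
b,c=load('w3')
for u,v in [(75,318),(352,318),(88,545),(340,545),(65,112),(372,112)]:
  p=onz(c,200+u/2.6,150+v/2.6,.1235); print(np.round(p-np.array([.4388,-.0534,.104]),4))
```

```text
[0.0239 0.0188 0.0195]
[ 0.0212 -0.0228  0.0195]
[-0.0199  0.0219  0.0195]
[-0.0226 -0.0206  0.0195]
[0.056  0.0164 0.0195]
[ 0.0533 -0.0258  0.0195]
```

Request:
servo_tool(deltas=[[[36, 30, 20, 20, 1.7], [36, 70, 50, 30, 3.4], [36, 110, 80, 30, 5.1], [36, 150, 105, 30, 6.8], [36, 181, 128, 30, 8.5]]])

```text
time: 3.48
tool_pos: [0.6178, 0.076, 0.1278]
tool_rot: [-0.001, 0.914, 0.405, -0.002]
contact_force: [-0.7, -0.4, -2.9]
gripper_width: 0.513
```

Request:
servo_tool(deltas=[[[36, 0, 0, 0, 1.7], [36, 0, 0, 0, 3.4], [36, 0, 0, 0, 5.1], [36, 0, 0, 0, 6.75], [36, 0, 0, 0, 6.75]]])

```text
time: 4.1
tool_pos: [0.6165, 0.075, 0.1281]
tool_rot: [-0.001, 0.721, 0.693, -0.001]
contact_force: [0.1, -0.5, -2.1]
gripper_width: 0.506
```

Run:
```python
from h import *
snap('wrist','w4');snap('side','d4'); s=state(); print(s['time'],s['tool_pos'],s['tool_rot'])
crop('w4',150,50,400,380,1.8,'w4c');crop('d4',150,150,320,320,3.5,'d4c')
```

```text
4.2 [0.61703648 0.07497597 0.12885729] [-0.00086198  0.7208486   0.69309138 -0.00094993]
```

View pics/w4c.png

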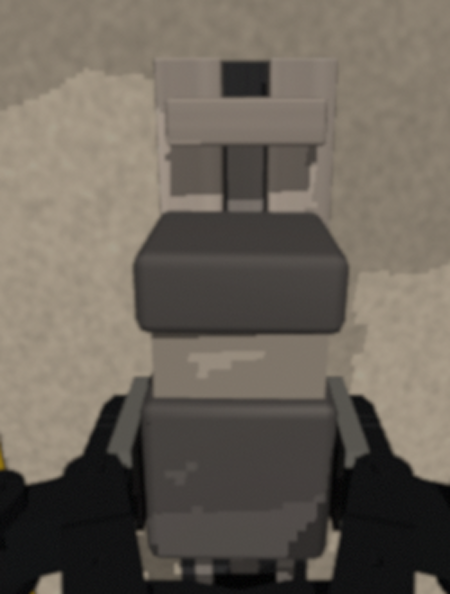

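View pics/d4c.png

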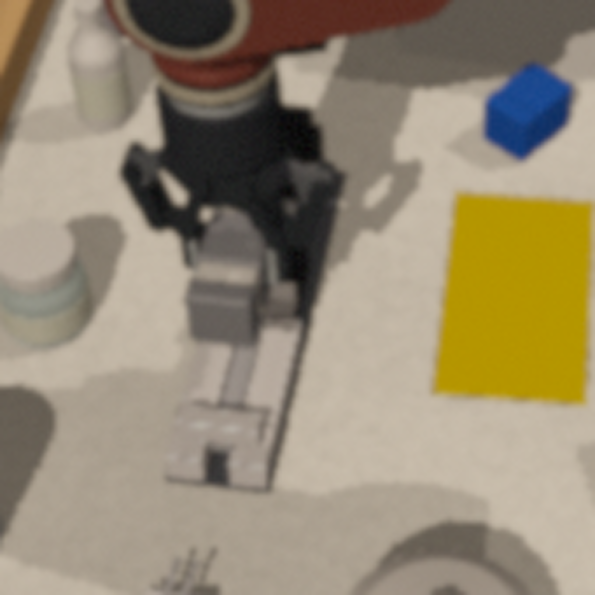

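Run:
```python
from h import *
b,c=load('w4')
for u,v,z in [(165,100,.049),(327,100,.049),(167,145,.049),(324,145,.049),(155,60,.029),(336,60,.029),(136,258,.148),(347,258,.148),(145,404,.148),(335,404,.148)]:
  p=onz(c,150+u/1.8,50+v/1.8,z); print(np.round(p,4))
```

```text
[0.5944 0.1568 0.049 ]
[0.6498 0.1547 0.049 ]
[0.594  0.1417 0.049 ]
[0.6489 0.1396 0.049 ]
[0.5892 0.1709 0.029 ]
[0.6559 0.1683 0.029 ]
[0.5993 0.1296 0.148 ]
[0.6397 0.1281 0.148 ]
[0.5981 0.0976 0.148 ]
[0.638  0.0962 0.148 ]
```

Request:
servo_tool(deltas=[[[36, 2, 0, -30, 0], [36, 2, 0, -55, 0], [36, 2, 0, -68, 0], [36, 2, 0, -72, 0], [36, 2, 0, -72, 0]]])

```text
time: 4.82
tool_pos: [0.6207, 0.075, 0.0591]
tool_rot: [0.001, 0.72, 0.694, 0.001]
contact_force: [-0.0, 0.1, -2.3]
gripper_width: 0.508
```

Request:
servo_tool(deltas=[[[36, 0, 0, -2, 0], [36, 0, 0, -2, 0], [36, 0, 0, -2, 0]]])

```text
time: 5.2
tool_pos: [0.6211, 0.075, 0.0582]
tool_rot: [0.001, 0.72, 0.694, 0.001]
contact_force: [-1.5, 0.2, 6.4]
gripper_width: 0.506
```

Run:
```python
from h import *
snap('side','d5'); s=state(); print(s['time'],s['tool_pos'],s['tool_rot'],s['contact_force'])
crop('d5',150,150,320,320,3.5,'d5c')
```

```text
5.25 [0.62105118 0.07499536 0.05813719] [0.00082059 0.71996178 0.69401272 0.00084244] [-1.04107566 -0.79194214  5.46694352]
```

View pics/d5c.png

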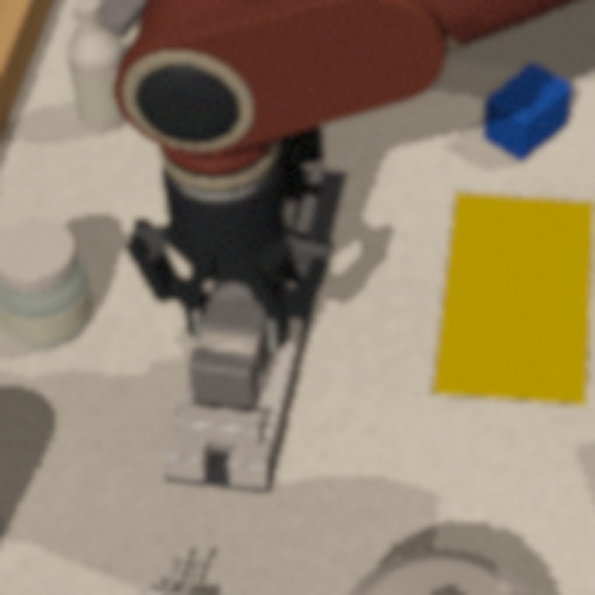

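Request:
servo_tool(deltas=[[[50, 0, 0, 1, 0], [62, 0, 0, 1, 0], [62, 0, 0, 1, 0], [70, 0, 0, 1, 0], [70, 0, 0, 1, 0]]])

```text
time: 5.88
tool_pos: [0.6199, 0.075, 0.0571]
tool_rot: [-0.0, 0.72, 0.694, -0.0]
contact_force: [0.3, -0.0, 1.2]
gripper_width: 0.818
```

Request:
servo_tool(deltas=[[[75, 0, 0, 30, 0], [75, 0, 0, 60, 0], [75, 0, 0, 90, 0], [75, 0, 0, 90, 0]]])

```text
time: 6.38
tool_pos: [0.622, 0.075, 0.1508]
tool_rot: [0.002, 0.72, 0.694, 0.002]
contact_force: [0.2, 0.4, -0.5]
gripper_width: 0.877
```

Run:
```python
from h import *
snap('wrist','w6'); snap('scene','s6'); s=state(); print(s['time'],s['tool_pos'],s['contact_force'])
crop('w6',170,0,390,380,2,'w6c');crop('s6',200,200,420,330,3,'s6c')
```

```text
6.475 [0.61972871 0.07498932 0.14677031] [ 0.65389051 -0.59519874 -0.76138705]
```

View pics/w6c.png

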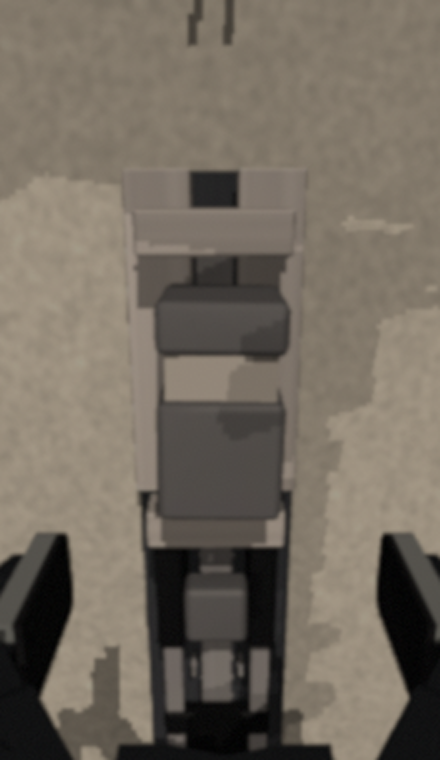

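View pics/s6c.png

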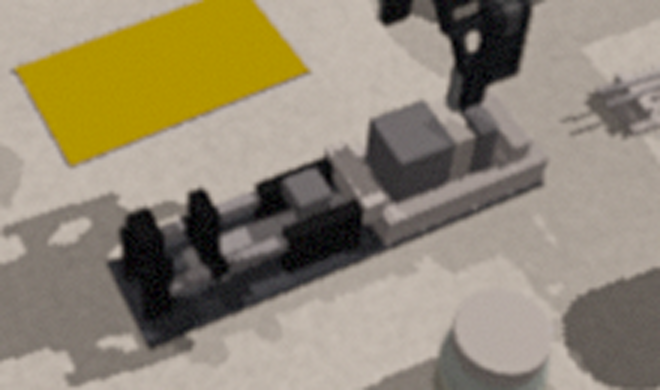

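The picture shows the case flat on the seat with a gap at each jaw, the liner still out and the fingers clear. Next is the trigger.

Request:
servo_tool(deltas=[[[0, -2, -40, 0, 0], [0, -4, -80, 0, 0], [0, -6, -118, 0, 0], [0, -6, -118, 0, 0], [0, -6, -118, 0, 0]]])

```text
time: 7.1
tool_pos: [0.6131, -0.0425, 0.1456]
tool_rot: [-0.001, 0.72, 0.694, -0.001]
contact_force: [0.6, 0.1, -0.4]
gripper_width: 0.002
```

Request:
servo_tool(deltas=[[[0, 0, 0, -40, 0], [0, 0, 0, -70, 0], [0, 0, 0, -78, 0], [0, 0, 0, -78, 0]]])

```text
time: 7.6
tool_pos: [0.6138, -0.0422, 0.069]
tool_rot: [-0.0, 0.72, 0.694, -0.0]
contact_force: [0.5, 0.5, 0.4]
gripper_width: 0.006
```

Run:
```python
from h import *
snap('scene','s7'); snap('side','d7'); s=state(); print(s['time'],s['tool_pos'],s['contact_force'],s['gripper_width'])
crop('s7',200,180,420,330,3,'s7c');crop('d7',150,100,320,300,3,'d7c')
```

```text
7.7 [ 0.61508969 -0.04277045  0.07087136] [-0.74481357  0.17939134  0.13042944] 0.0008964193177659685
```

View pics/s7c.png

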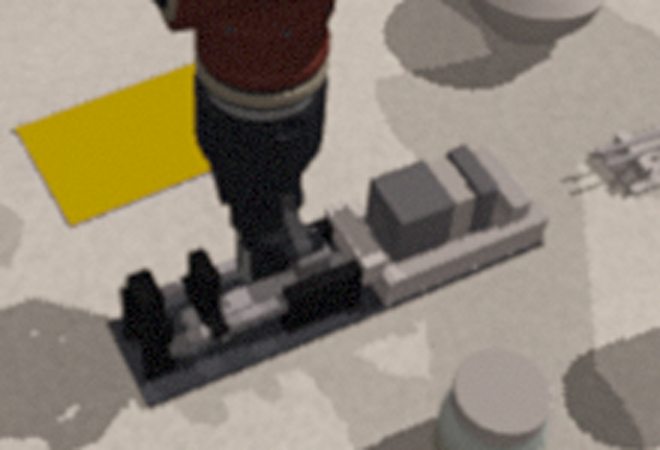

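View pics/d7c.png

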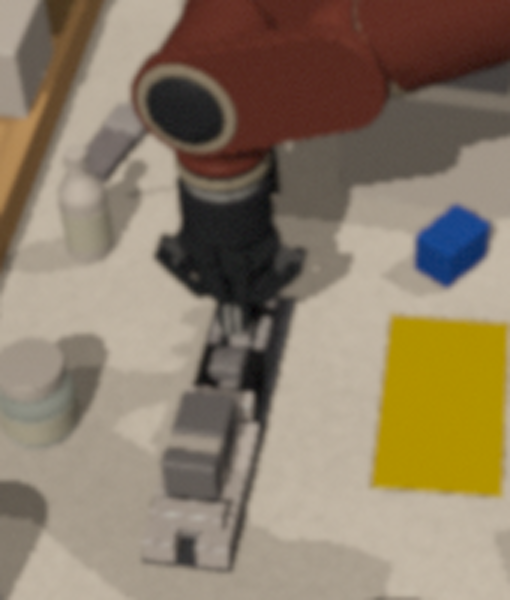

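The fingers stand between trigger and release, clear of both, so I make the first pull.

Request:
servo_tool(deltas=[[[0, 0, -14, 0, 0], [0, -1, -22, 0, 0], [0, -1, -30, 0, 0], [0, -1, -36, 0, 0], [0, -1, -36, 0, 0]]])

```text
time: 8.32
tool_pos: [0.6138, -0.0792, 0.0706]
tool_rot: [0.0, 0.72, 0.694, 0.001]
contact_force: [0.9, 4.2, 3.2]
gripper_width: -0.002
```

Run:
```python
from h import *
snap('scene','s8'); s=state(); print(s['time'],s['tool_pos'],s['contact_force'],s['gripper_width'])
crop('s8',200,180,420,330,3,'s8c')
```

```text
8.375 [ 0.61379452 -0.07889337  0.07050165] [0.24431493 6.32477433 4.20654785] 0.0014974947517072995
```

View pics/s8c.png

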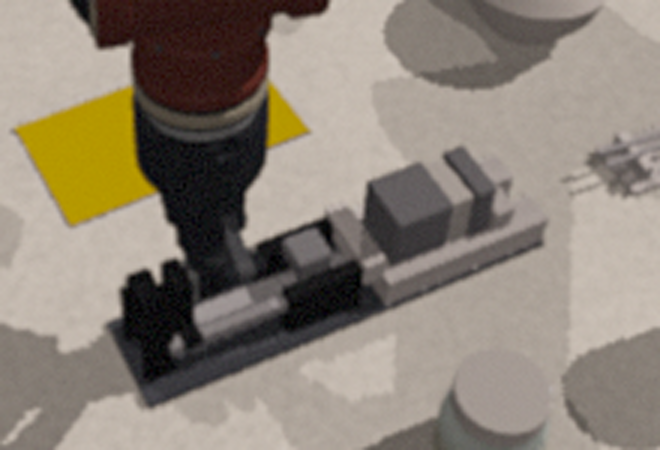

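Request:
servo_tool(deltas=[[[0, 0, -2, 0, 0], [0, 0, -4, 0, 0], [0, 0, -4, 0, 0]]])

```text
time: 8.75
tool_pos: [0.6137, -0.0807, 0.0705]
tool_rot: [-0.001, 0.72, 0.694, 0.002]
contact_force: [0.2, 12.1, 5.7]
gripper_width: -0.001
```

The trigger is against its stop, so I return fully and pump again.

Request:
servo_tool(deltas=[[[0, 0, 12, 0, 0], [0, 0, 26, 0, 0], [0, 0, 26, 0, 0], [0, 0, 26, 0, 0]]])

```text
time: 9.25
tool_pos: [0.6127, -0.0572, 0.069]
tool_rot: [-0.0, 0.72, 0.694, -0.0]
contact_force: [0.6, -0.5, 1.1]
gripper_width: 0.003
```

Run:
```python
from h import *
snap('scene','s9'); s=state(); print(s['time'],s['tool_pos'],s['contact_force'],s['gripper_width'])
crop('s9',200,180,420,330,3,'s9c')
```

```text
9.3 [ 0.61283429 -0.05735182  0.06911598] [ 0.83509385 -0.2434444  -0.03027929] -0.00043153015832723594
```

View pics/s9c.png

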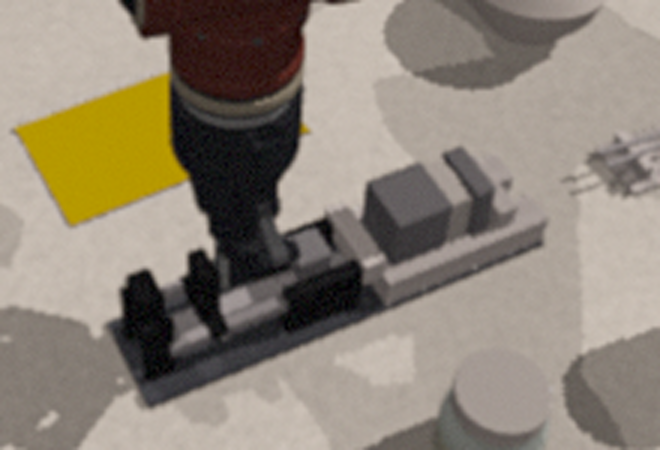

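Request:
servo_tool(deltas=[[[0, 0, -10, 0, 0], [0, 0, -18, 0, 0], [0, 0, -24, 0, 0], [0, 0, -26, 0, 0], [0, 0, -26, 0, 0]]])

```text
time: 9.93
tool_pos: [0.6122, -0.0805, 0.0691]
tool_rot: [-0.003, 0.72, 0.694, 0.001]
contact_force: [-2.6, 12.0, 4.2]
gripper_width: -0.003
```

Request:
servo_tool(deltas=[[[0, 0, 12, 0, 0], [0, 0, 26, 0, 0], [0, 0, 26, 0, 0], [0, 0, 26, 0, 0]]])

```text
time: 10.42
tool_pos: [0.6131, -0.0573, 0.0694]
tool_rot: [0.0, 0.72, 0.694, -0.0]
contact_force: [0.0, 0.7, 0.1]
gripper_width: 0.003
```

Request:
servo_tool(deltas=[[[0, 0, -10, 0, 0], [0, 0, -18, 0, 0], [0, 0, -24, 0, 0], [0, 0, -26, 0, 0], [0, 0, -26, 0, 0]]])

```text
time: 11.05
tool_pos: [0.6124, -0.0805, 0.0694]
tool_rot: [-0.003, 0.72, 0.694, 0.002]
contact_force: [-1.8, 11.6, 4.8]
gripper_width: 0.003
```

Request:
servo_tool(deltas=[[[0, 0, 12, 0, 0], [0, 0, 26, 0, 0], [0, 0, 26, 0, 0], [0, 0, 26, 0, 0]]])

```text
time: 11.55
tool_pos: [0.6131, -0.0574, 0.0694]
tool_rot: [0.0, 0.72, 0.694, -0.0]
contact_force: [0.6, -1.3, 0.5]
gripper_width: 0.002
```

Run:
```python
from h import *
snap('scene','s10'); s=state(); print(s['time'],s['tool_pos'],s['contact_force'],s['gripper_width'])
crop('s10',200,180,420,330,3,'s10c')
```

```text
11.6 [ 0.61310468 -0.05747076  0.06938396] [ 0.87060118 -0.47375962 -0.61908116] -0.0029323056987224545
```

View pics/s10c.png

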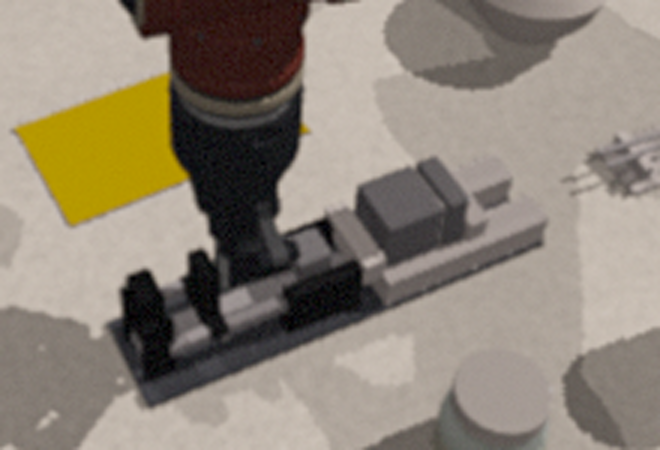

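Three teeth are gained and the cap is nearly home, so I make the fourth pull.

Request:
servo_tool(deltas=[[[0, 0, -10, 0, 0], [0, 0, -18, 0, 0], [0, 0, -24, 0, 0], [0, 0, -28, 0, 0], [0, 0, -28, 0, 0]]])

```text
time: 12.22
tool_pos: [0.6124, -0.0797, 0.0693]
tool_rot: [-0.005, 0.72, 0.694, 0.003]
contact_force: [-2.1, 21.6, 5.5]
gripper_width: -0.003
```

Request:
servo_tool(deltas=[[[0, 0, 0, 0, 0], [0, 0, 0, 0, 0]]])

```text
time: 12.48
tool_pos: [0.6124, -0.0794, 0.0693]
tool_rot: [-0.005, 0.72, 0.694, 0.003]
contact_force: [-3.1, 21.8, 5.1]
gripper_width: -0.003
```

Run:
```python
from h import *
snap('scene','s11');snap('side','d11'); s=state(); print(s['time'],s['tool_pos'],s['contact_force'],s['gripper_width'])
crop('s11',300,210,400,300,6,'s11c');crop('d11',180,200,260,300,6,'d11c')
```

```text
12.575 [ 0.61240302 -0.07944178  0.06928762] [-2.54331786 22.15691127  5.23615584] -0.0016218618979396576
```

View pics/s11c.png

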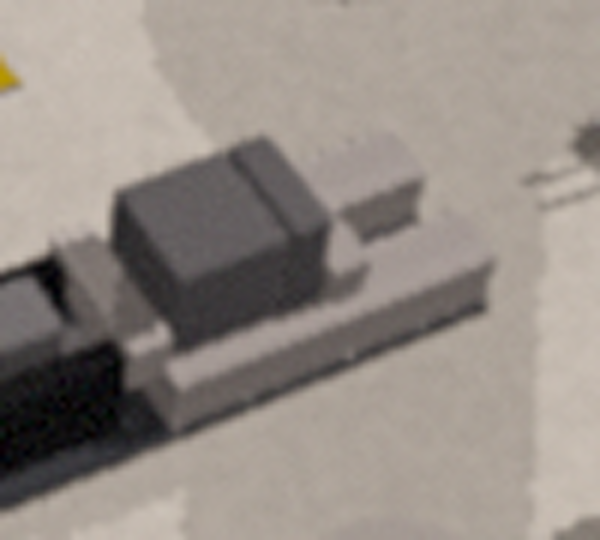

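View pics/d11c.png

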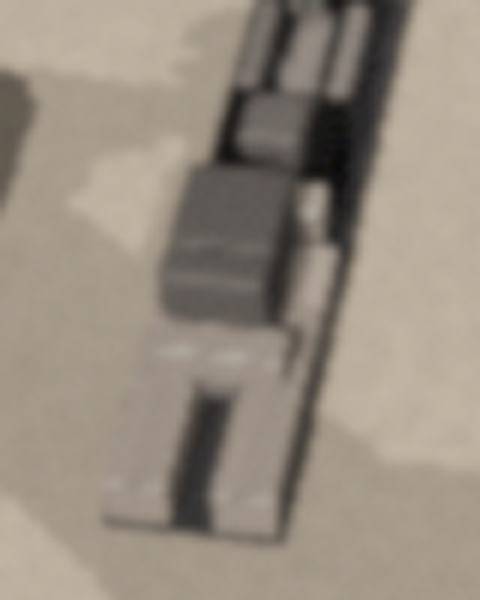

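Request:
servo_tool(deltas=[[[0, 0, -3, 0, 0], [0, 0, -5, 0, 0], [0, 0, -5, 0, 0]]])

```text
time: 12.95
tool_pos: [0.6123, -0.0808, 0.0693]
tool_rot: [-0.008, 0.72, 0.694, 0.006]
contact_force: [-2.6, 33.8, 7.8]
gripper_width: 0.001
```

Request:
servo_tool(deltas=[[[0, 0, 14, 0, 0], [0, 0, 33, 0, 0], [0, 0, 33, 0, 0], [0, 0, 33, 0, 0]]])

```text
time: 13.45
tool_pos: [0.6131, -0.0582, 0.0694]
tool_rot: [0.0, 0.72, 0.694, -0.0]
contact_force: [-0.5, 1.0, -0.4]
gripper_width: 0.0
```

Request:
servo_tool(deltas=[[[0, 0, 0, 40, 0], [0, 0, 20, 76, 0], [0, 2, 47, 76, 0], [0, 2, 57, 76, 0], [0, 2, 57, 76, 0]]])

```text
time: 14.08
tool_pos: [0.6145, -0.0004, 0.1444]
tool_rot: [-0.0, 0.72, 0.694, -0.001]
contact_force: [-0.1, -0.3, 0.4]
gripper_width: -0.003
```

Run:
```python
from h import *
snap('wrist','w12'); s=state(); print(s['time'],s['tool_pos'],s['contact_force'],s['gripper_width'])
crop('w12',170,0,390,380,2,'w12c')
```

```text
14.125 [ 0.61441802 -0.00074433  0.14426188] [-0.38788099  0.18097     0.28053482] -0.005721976295347936
```

View pics/w12c.png

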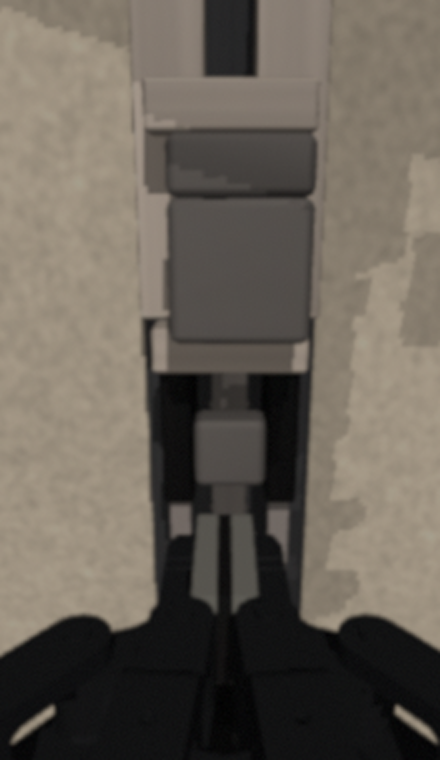

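No liner shows at crop (240,195) and the case spans jaw to jaw, so it is shut. I press the release next.

Request:
servo_tool(deltas=[[[0, 2, -1, -40, 0], [0, 2, -1, -64, 0], [0, 2, -1, -70, 0], [0, 2, -1, -74, 0], [0, 2, -1, -76, 0]]])

```text
time: 14.75
tool_pos: [0.6177, -0.0015, 0.0706]
tool_rot: [0.001, 0.72, 0.694, 0.0]
contact_force: [-1.7, -1.1, 2.9]
gripper_width: 0.001
```

Request:
servo_tool(deltas=[[[0, 0, 0, 0, 0], [0, 0, 0, 0, 0], [0, 0, 0, 0, 0]]])

```text
time: 15.12
tool_pos: [0.6176, -0.0013, 0.07]
tool_rot: [0.001, 0.72, 0.694, 0.0]
contact_force: [-0.2, -1.9, 2.4]
gripper_width: -0.001
```

Run:
```python
from h import *
snap('scene','s13'); s=state(); print(s['time'],s['tool_pos'],s['contact_force'],s['gripper_width'])
crop('s13',200,180,420,330,3,'s13c')
```

```text
15.175 [ 0.61761222 -0.00128445  0.06998128] [ 0.57371087 -1.6727543   2.42096156] 0.0022167551561183166
```

View pics/s13c.png

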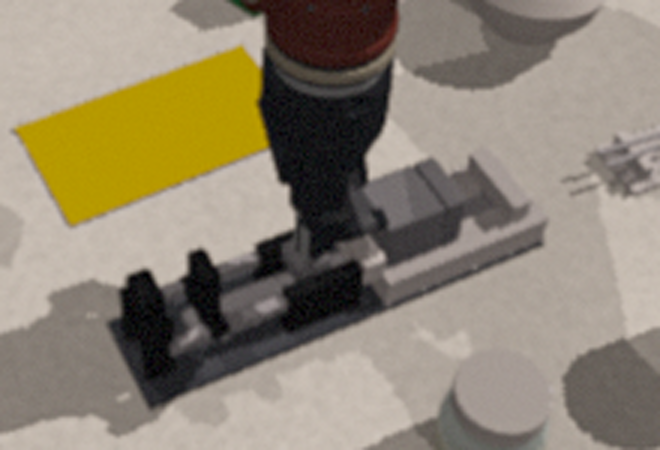

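The scene view shows the jaw back at the far end with the shut case on the seat. I lift off and look from the wrist.

Request:
servo_tool(deltas=[[[0, 0, 0, 10, 0], [0, 0, 10, 60, 0], [0, 2, 40, 100, 0], [0, 4, 73, 110, 0], [0, 4, 73, 110, 0]]])

```text
time: 15.8
tool_pos: [0.6215, 0.0742, 0.1811]
tool_rot: [0.001, 0.719, 0.695, 0.001]
contact_force: [-0.3, -0.5, -0.6]
gripper_width: 0.0
```

Run:
```python
from h import *
snap('wrist','w14'); s=state(); print(s['time'],s['tool_pos'],s['tool_rot'])
crop('w14',170,60,390,360,2,'w14c')
```

```text
15.85 [0.62085996 0.07300066 0.17968468] [5.26564918e-05 7.19283417e-01 6.94716711e-01 2.33525565e-04]
```

View pics/w14c.png

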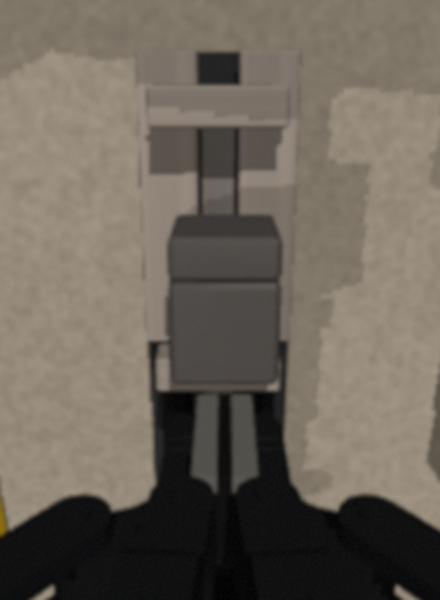

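Run:
```python
from h import *
b,c=load('w14')
for u,v,z in [(168,237,.075),(281,237,.075),(170,383,.075),(277,383,.075),(147,88,.049),(290,88,.049),(150,126,.049),(288,126,.049)]:
  print(np.round(onz(c,170+u/2,60+v/2,z),4))
```

```text
[0.6017 0.1031 0.075 ]
[0.644  0.1017 0.075 ]
[0.5988 0.0424 0.075 ]
[0.6422 0.041  0.075 ]
[0.5946 0.1564 0.049 ]
[0.65   0.1545 0.049 ]
[0.5948 0.142  0.049 ]
[0.6492 0.1402 0.049 ]
```

Request:
servo_tool(deltas=[[[85, 0, 0, 0, -1.7], [85, 0, -1, 0, -3.4], [85, 0, -1, 0, -5.1], [85, 0, -1, 0, -6.8], [85, 0, -1, 0, -8.5]]])

```text
time: 16.48
tool_pos: [0.6201, 0.07, 0.1777]
tool_rot: [-0.0, 0.95, 0.313, -0.001]
contact_force: [0.1, -1.1, -0.3]
gripper_width: 0.996
```

Request:
servo_tool(deltas=[[[85, 0, 0, -20, -1.7], [85, 0, 0, -40, -3.4], [85, 0, 0, -60, -5.1], [85, 0, 0, -70, -6.5], [85, 0, 0, -70, -6.5]]])

```text
time: 17.1
tool_pos: [0.6193, 0.0702, 0.1067]
tool_rot: [0.0, 1.0, -0.018, -0.002]
contact_force: [-0.9, 0.1, -0.1]
gripper_width: 0.994
```

Run:
```python
from h import *
s=state(); print(s['time'],s['tool_pos'],s['tool_rot'],s['joint_pos'])
snap('wrist','w15');snap('scene','s15');crop('s15',200,160,420,310,3,'s15c')
```

```text
17.1 [0.61926898 0.07016445 0.10672666] [ 1.97088245e-05  9.99835411e-01 -1.79804837e-02 -2.41931655e-03] [-6.52582398e-03  1.77527576e-01  1.72749469e+00  1.69233012e-05
  1.24140916e+00  1.60022800e+00]
```

View pics/w15.png

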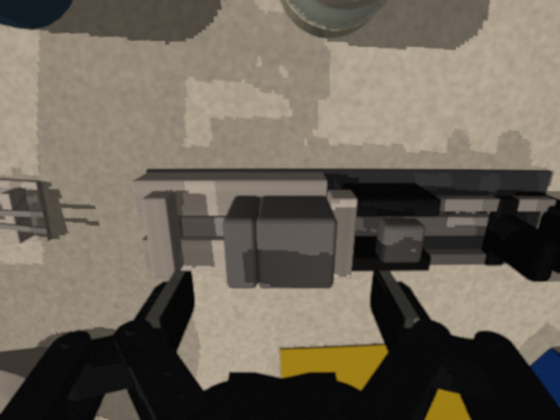

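View pics/s15c.png

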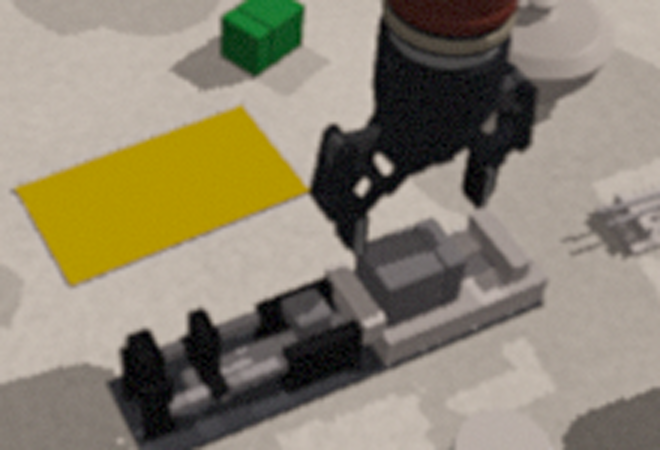

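Request:
servo_tool(deltas=[[[85, 2, 2, -20, 0], [85, 2, 2, -37, 0], [85, 2, 2, -37, 0], [54, 2, 2, -37, 0], [54, 2, 2, -37, 0]]])

```text
time: 17.82
tool_pos: [0.6243, 0.0728, 0.0742]
tool_rot: [0.0, 1.0, -0.018, 0.001]
contact_force: [0.8, 0.0, -1.7]
gripper_width: 0.701
```

Request:
servo_tool(deltas=[[[54, 0, 0, 0, 0], [54, 0, 0, 0, 0], [54, 0, 0, 0, 0]]])

```text
time: 18.2
tool_pos: [0.6241, 0.0729, 0.0737]
tool_rot: [0.0, 1.0, -0.018, 0.001]
contact_force: [1.1, -0.9, 6.0]
gripper_width: 0.697
```

Run:
```python
from h import *
s=state(); print(s['time'],s['tool_pos'],s['gripper_width']*85.4,s['contact_force'])
snap('wrist','w16');snap('scene','s16');crop('s16',200,160,420,310,3,'s16c')
```

```text
18.2 [0.62411529 0.07291911 0.07371681] 59.50332078868643 [ 1.11544037 -0.90793892  6.01340103]
```

View pics/w16.png

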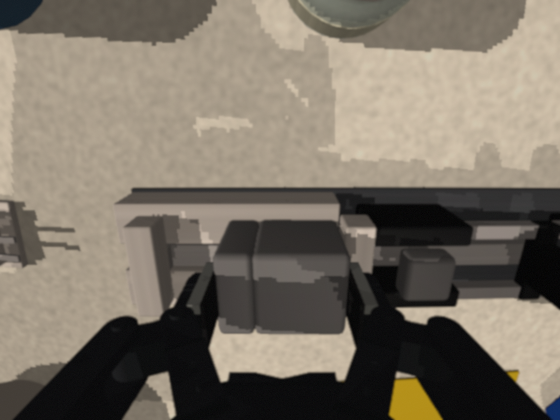

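View pics/s16c.png

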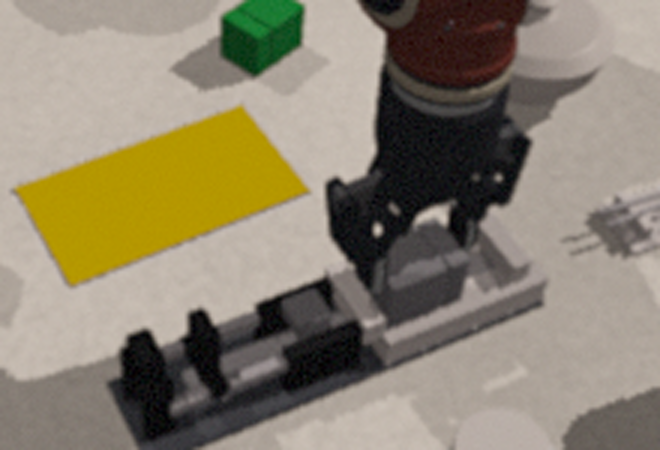

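Request:
servo_tool(deltas=[[[54, 0, 0, 6, 0], [54, 0, 0, 30, 0], [54, 0, 0, 80, 0], [54, 0, -10, 130, 1], [54, -5, -50, 180, 2.5]]])

```text
time: 18.92
tool_pos: [0.6171, 0.0252, 0.2509]
tool_rot: [-0.001, 0.993, 0.116, -0.001]
contact_force: [-0.1, -0.4, -1.9]
gripper_width: 0.698
```

Request:
servo_tool(deltas=[[[54, -20, -50, 28, 1.7], [54, -40, -100, 28, 3.4], [54, -65, -155, 28, 5.1], [54, -90, -210, 28, 6.8], [54, -110, -260, 28, 8.5]]])

```text
time: 19.55
tool_pos: [0.5076, -0.2339, 0.2774]
tool_rot: [-0.001, 0.85, 0.526, -0.001]
contact_force: [0.1, 0.4, -1.5]
gripper_width: 0.698
```

Request:
servo_tool(deltas=[[[54, -20, -50, 0, 1.7], [54, -30, -100, 0, 3.4], [54, -41, -150, 0, 3.6], [54, -41, -153, 0, 3.6], [54, -41, -153, 0, 3.6]]])

```text
time: 20.18
tool_pos: [0.468, -0.3853, 0.2775]
tool_rot: [-0.002, 0.739, 0.674, 0.0]
contact_force: [-0.6, 0.7, -2.5]
gripper_width: 0.702
```

Run:
```python
from h import *
s=state(); print(s['time'],s['tool_pos'],s['tool_rot'],s['gripper_width']*85.4,s['joint_pos'])
snap('wrist','w17');snap('scene','s17')
```

```text
20.175 [ 0.46801766 -0.38533175  0.27750629] [-1.56423933e-03  7.38932773e-01  6.73777288e-01  2.76650375e-04] 59.95618541637558 [-8.11772609e-01 -4.26075204e-03  1.62560060e+00  6.15554895e-04
  1.52336978e+00 -7.19626234e-01]
```

View pics/w17.png

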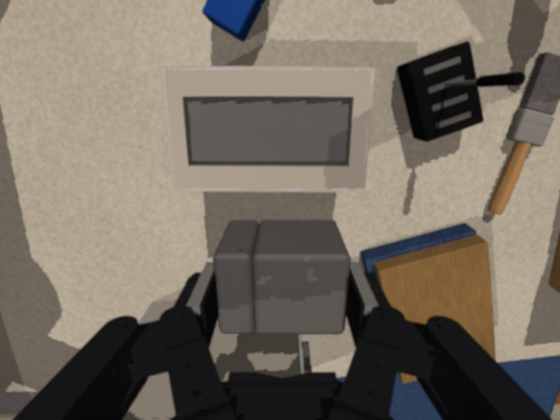

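View pics/s17.png

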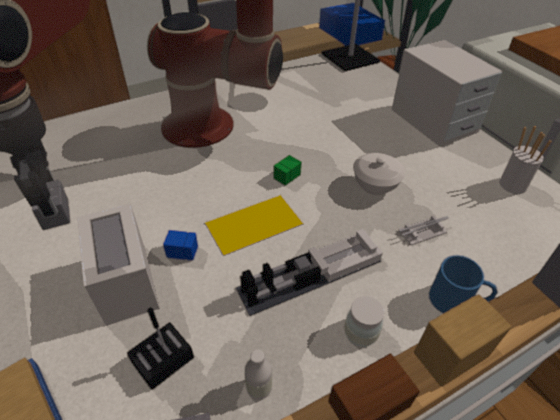

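The wrist view shows the slot at pixels (183..353, 97..165), with the shut case held straight below it in the image and no liner showing.

Run:
```python
from h import *
b,c=load('w17')
crop('w17',150,50,390,210,3.2,'w17c')
P=[onz(c,u,v,.13) for u,v in [(183,97),(353,97),(187,165),(350,165)]]
print(np.round(P,4),np.mean(P,0)); Q=[onz(c,u,v,.13) for u,v in [(164,68),(374,68),(173,191),(366,190)]]
print(np.round(Q,4),np.mean(Q,0))
for R in (P,Q):
  for i,j in((0,1),(2,3),(0,2),(1,3)): d=R[j]-R[i];print(np.linalg.norm(d).round(4),np.degrees(np.arctan2(d[1],d[0])).round(1))
# held case top
t=.2775+.003
C=[onz(c,u,v,t) for u,v in [(217,252),(348,253),(221,331),(345,331)]];print(np.round(C,4)-state()['tool_pos'])
```

```text
[[ 0.3946 -0.2911  0.13  ]
 [ 0.5334 -0.3041  0.13  ]
 [ 0.3876 -0.3474  0.13  ]
 [ 0.5294 -0.3604  0.13  ]] [ 0.4612514  -0.32577688  0.13      ]
[[ 0.3832 -0.2675  0.13  ]
 [ 0.5508 -0.2833  0.13  ]
 [ 0.3705 -0.3696  0.13  ]
 [ 0.5432 -0.3844  0.13  ]] [ 0.46194474 -0.32619249  0.13      ]
0.1394 -5.3
0.1425 -5.2
0.0567 -97.1
0.0564 -94.0
0.1684 -5.4
0.1734 -4.9
0.1029 -97.1
0.1014 -94.3
[[-0.02609798  0.02445251  0.0022992 ]
 [ 0.02980202  0.01895251  0.0022992 ]
 [-0.03109798 -0.01724749  0.0022992 ]
 [ 0.02760202 -0.02244749  0.0022992 ]]
```

View pics/w17c.png

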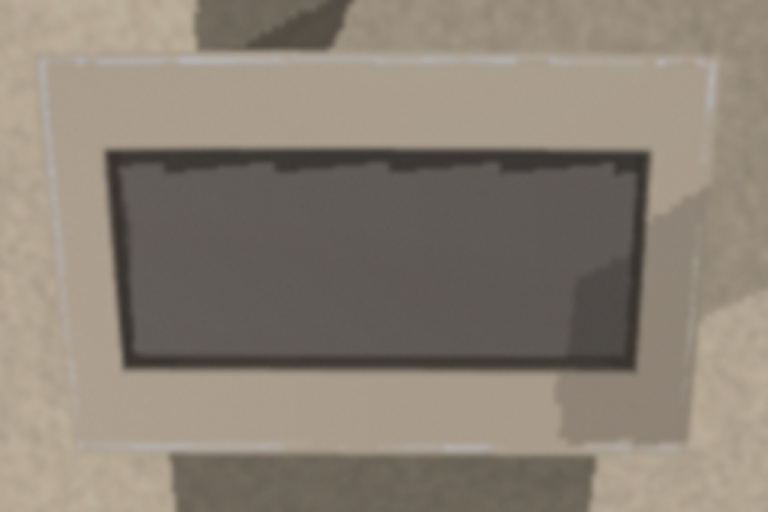

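Request:
servo_tool(deltas=[[[54, -6, 40, -20, 0], [54, -6, 59, -50, 0], [54, -6, 59, -82, 0], [54, -6, 59, -82, 0], [54, -6, 59, -82, 0]]])

```text
time: 20.9
tool_pos: [0.4632, -0.3269, 0.1984]
tool_rot: [0.001, 0.738, 0.674, 0.0]
contact_force: [0.6, 0.9, -2.0]
gripper_width: 0.698
```

Run:
```python
from h import *
s=state(); print(s['time'],s['tool_pos'],s['tool_rot'],s['contact_force'])
snap('side','d18');snap('scene','s18');crop('s18',20,130,200,330,3,'s18c');crop('d18',220,60,360,200,4,'d18c')
```

```text
20.9 [ 0.4632047  -0.32689521  0.19840363] [8.84334905e-04 7.38419552e-01 6.74340989e-01 1.17317605e-04] [ 0.6268191   0.87481083 -2.03267131]
```

View pics/s18c.png

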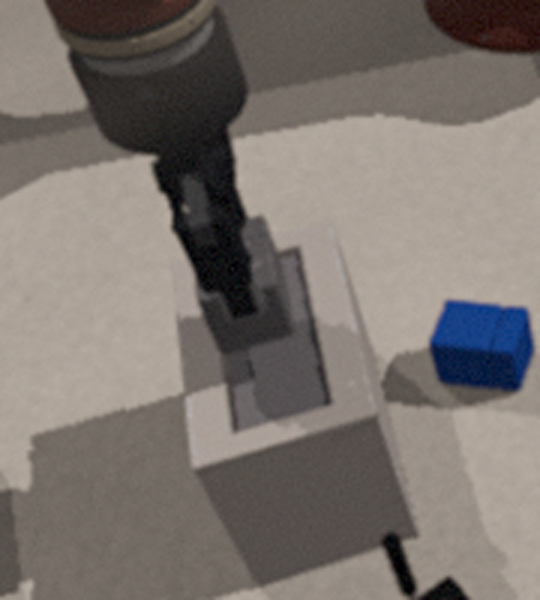

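View pics/d18c.png

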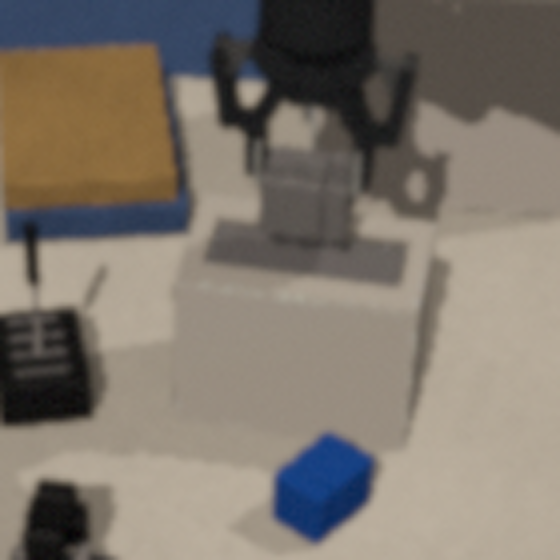

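Request:
servo_tool(deltas=[[[54, -1, 0, -15, 0], [54, -1, 0, -28, 0], [54, -1, 0, -40, 0], [54, -1, 0, -48, 0]]])

```text
time: 21.5
tool_pos: [0.4611, -0.3269, 0.1477]
tool_rot: [-0.001, 0.739, 0.674, -0.0]
contact_force: [-1.3, -1.3, -1.1]
gripper_width: 0.699
```

Request:
servo_tool(deltas=[[[54, 0, 0, -10, 0], [54, 0, 0, -20, 0], [54, 0, 0, -30, 0]]])

```text
time: 21.88
tool_pos: [0.4614, -0.327, 0.1182]
tool_rot: [-0.0, 0.739, 0.674, -0.0]
contact_force: [0.7, -0.6, -2.2]
gripper_width: 0.701
```

Run:
```python
from h import *
s=state(); print(s['time'],s['tool_pos'],s['tool_rot'],s['contact_force'])
snap('scene','s19');crop('s19',20,130,200,330,3,'s19c')
```

```text
21.875 [ 0.46139893 -0.32699478  0.1181837 ] [-8.29123101e-05  7.38716877e-01  6.74015851e-01 -3.38001890e-05] [ 0.65118539 -0.60683478 -2.19199042]
```

View pics/s19c.png

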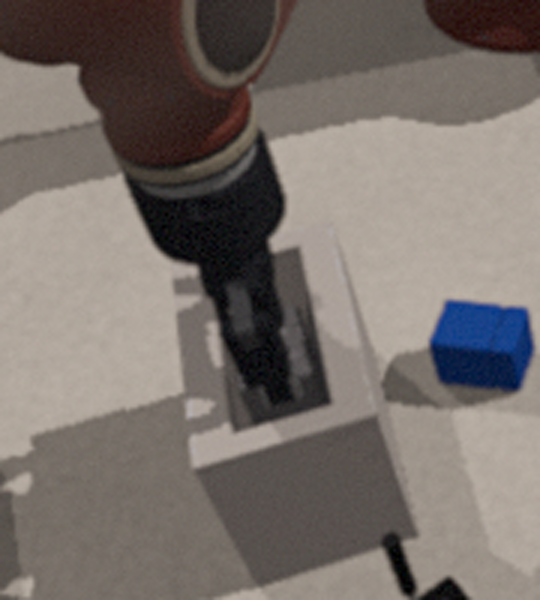

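Descent is force-free through the flap, so I go deeper and then let go.

Request:
servo_tool(deltas=[[[54, 0, 0, -10, 0], [54, 0, 0, -20, 0], [54, 0, 0, -30, 0], [54, 0, 0, -31, 0], [54, 0, 0, -31, 0]]])

```text
time: 22.55
tool_pos: [0.4614, -0.327, 0.0878]
tool_rot: [-0.0, 0.739, 0.674, -0.0]
contact_force: [-0.6, 0.3, -2.8]
gripper_width: 0.701
```

Request:
servo_tool(deltas=[[[76, 0, 0, 0, 0], [76, 0, 0, 0, 0], [76, 0, 0, 0, 0], [76, 0, 0, 0, 0]]])

```text
time: 23.05
tool_pos: [0.4612, -0.3273, 0.0885]
tool_rot: [-0.0, 0.739, 0.674, -0.0]
contact_force: [-4.8, 1.4, 1.5]
gripper_width: 0.89
```

Run:
```python
from h import *
s=state(); print(s['time'],s['tool_pos'],s['tool_rot'],s['contact_force'])
snap('wrist','w20')
```

```text
23.05 [ 0.46115269 -0.3272582   0.08852982] [-1.24859393e-04  7.38712076e-01  6.74020988e-01 -4.01241381e-04] [-4.78920444  1.39062347  1.52726567]
```

View pics/w20.png

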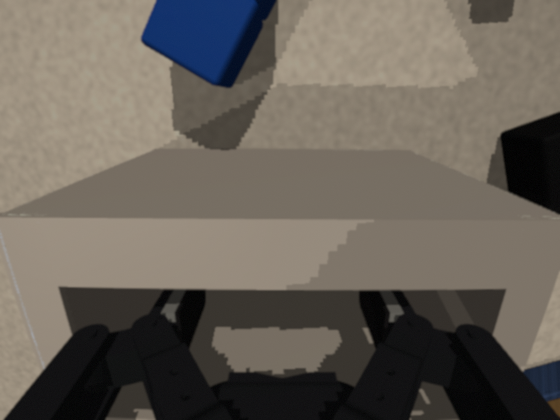

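Request:
servo_tool(deltas=[[[68, 0, 0, 0, 0], [68, 0, 0, 10, 0], [68, 0, 0, 30, 0], [68, 0, 0, 60, 0], [68, 0, 0, 60, 0]]])

```text
time: 23.72
tool_pos: [0.4635, -0.3287, 0.1528]
tool_rot: [0.004, 0.739, 0.674, 0.0]
contact_force: [0.6, 0.0, 0.2]
gripper_width: 0.795
```

Request:
servo_tool(deltas=[[[68, 0, -30, 50, 0], [68, 0, -60, 100, 0], [68, 0, -60, 130, 0], [68, 0, -60, 130, 0]]])

```text
time: 24.22
tool_pos: [0.4624, -0.3882, 0.2813]
tool_rot: [0.003, 0.739, 0.674, 0.0]
contact_force: [-0.5, -0.0, -0.2]
gripper_width: 0.798
```

Run:
```python
from h import *
s=state(); print(s['time'],s['tool_pos'],s['contact_force'])
snap('wrist','w21');snap('scene','s21');crop('s21',20,130,200,330,3,'s21c')
```

```text
24.225 [ 0.46238549 -0.38818104  0.28127802] [-0.51429035 -0.01719101 -0.1938512 ]
```

View pics/w21.png

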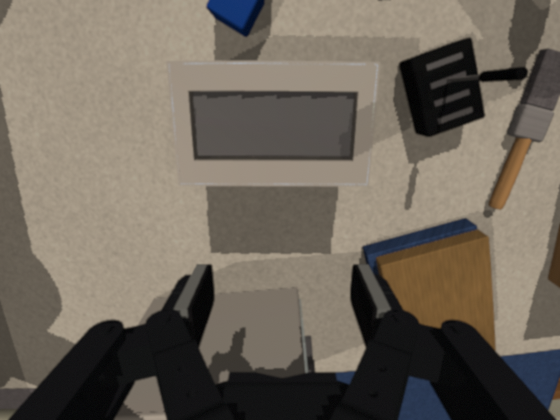

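View pics/s21.png

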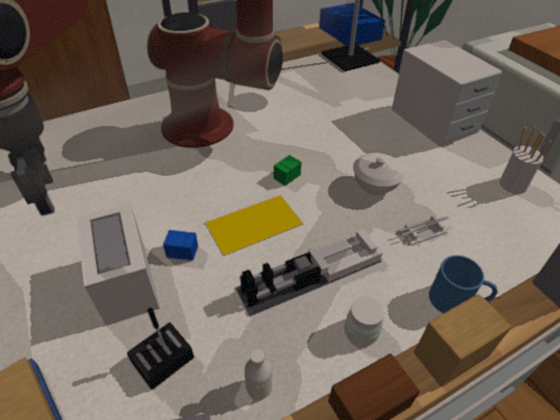

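Run:
```python
from h import *
crop('w21',150,50,390,210,3.2,'w21c')
```

```text
(no output)
```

View pics/w21c.png

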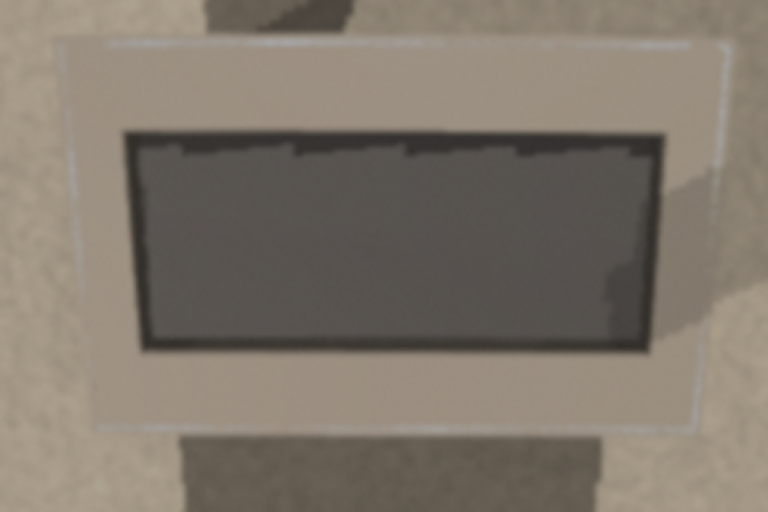

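The flap lies level, with the same seams as before at crop (125..665, 130..350). The gripper is empty, the jaw is open and the bystanders are untouched, so I hand in.

```bash
python3 -c "
from h import *
print(job_done()); print(state()['time'])"
```

```text
the job is handed in; nothing more can be done
None
the job is handed in; nothing more can be done
```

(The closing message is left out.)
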